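# Check that the stable cart's brake lever stops short of the bar

### The arm

A 6-joint arm with a two-finger parallel gripper is mounted at the origin on the work surface. World frame = base frame: x ahead of the robot, y to its left, z up, the work surface at z = 0. Lengths are in mm, angles in rad, forces in N, time in s.
With the tool pointing down it reaches from about 350 to 775 mm from the base axis. Payload 7.3 kg.
Tool frame: the origin (TCP) lies between the finger pads; the fingertips stand tcp_to_tips ahead of it and the grasp point (between the pads) lies 5 mm behind it (tcp_to_tips is the distance from the TCP to the fingertips, in mm); z points along the fingers, x is the direction in which the jaws open and shut, and the axes are right-handed (so a half turn about z gives the same grasp; the last joint's range is limited). The gripper opens to 92 mm and grips with 3 to 60 N. Pads are 19 mm wide; open, the fingers measure 130 mm over their backs; the gripper's body (75 mm by 190 mm) begins 47 mm behind the grasp point.
Start: joints at [1.103, 0.342, 1.524, -0, 1.275, -0.146], TCP at [166.029, 498.074, 240.741] pointing down, gripper open.
Joint ranges: [-2.53, 2.53], [-0.77, 2.02], [0.04, 2.7], [-1, 4.14], [0.28, 2.66], [-3.11, 3.11]. Speed limits (rad/s): [2.57, 2.57, 3.14, 3.14, 3.14, 3.14].

### API

Orientations are given as [roll, pitch, yaw] about the fixed x, y, z axes, in that order (R = Rz(yaw) Ry(pitch) Rx(roll)).
In Python, from plant import * gives the robot as it stands.
- The arm moves only by the tool drive_tool, never from a script. Its argument "deltas" is a list of rows, each an object of numbers: "hand": the gripper's target within -1 to 1 (shut at 1, half-way at 0, fully open at -1); "tx", "ty", "tz": the shift along the tool's x, y, z each as a share of 4 cm, from -1 to 1; "wx", "wy", "wz": the turn, a rotation vector about the tool's x, y, z each as a share of 5 degrees, from -1 to 1. In form: [{"hand": .., "tx": .., "ty": .., "tz": .., "wx": .., "wy": .., "wz": ..}, ...]. A call has 1 to 20 rows; each row shifts and turns the commanded pose from where the row before left it, along the tool's axes as they then stand; what a row does not reach is not made up. A row lasts 1/12 s, in which the tool goes at most 41.7 mm and 7.16 degrees, less where a joint would pass 70% of its speed; a pose out of reach is approached as far as the arm can. A call with a number of a shift or a turn outside -1 to 1 is refused whole. A call with a gripper value outside its range is refused whole. The fingers move at their own pace and stop on an object; the grip force is fixed at half the most. Time passes only in rows, so rows that do not move let the fingers close. It gives the time, the measured TCP pose, the force and the opening at its end, in the units of the state.
- get_obs(): the state, without advancing time (a new reading comes with each control period).
- capture(name): name is "side" or "top" or "wrist"; returns the picture (480x640x3 uint8, red, green, blue); there is no depth.
- camera_model(name): a dict with "fx", "fy", "cx", "cy" (pixels), "rvec" (rotation vector, rad) and "tvec" (3), from world to camera coordinates, as OpenCV has them. Camera axes: x right, y down, z forward; pixel columns grow to the right and rows downward; lengths in mm; the calibration is good to about 2 mm. A picture is of the moment at which its call begins: read the wrist's pose just before it. camera_model takes no time and is no camera call; for the wrist camera it gives the pose at the moment of the call.
- close_job(): hands the job in, once; it reports no verdict.
The state is a dict: "time": time; "joint_positions": joint angles; "dq": joint speeds; "tau": joint torques, N m; "tool_pos": TCP position; "tcp_rot": TCP orientation; "contact_force": force on the tool from outside, world axes, zero at the start; "moment": the same for the moment, N m; "grip_width": finger opening in mm.
Only numpy, scipy, OpenCV 4.12 (cv2) and the standard library are available. Lean on these libraries where they do the work, as an engineer would, in place of code of your own. Each camera call takes 0.05 s, during which the arm holds its last target.

### The job

The stable cart's push bar is set in the bench vice: with the outside of your closed fingers, without gripping or hooking it, press its brake lever in towards the rubber grip until it comes up solid against its stop, and keep it there a couple of seconds so that I can see the gap that is left. Then ease it back out with your fingers, not letting it snap, until it is right out, and come clear. Press firmly but do not force it, touch only the lever with no weight on the bar, and leave everything else on the bench where it lies.

Things in the scene. Friction and masses are not known exactly. Their poses are not given: they have to be found in the camera images.
- brake_lever (a joint): the brake lever, a plain aluminium blade on an upright pivot bolt, which swings level (about the vertical) towards the bar. 0 rad = right out, where its spring keeps it; it grows as the lever is pressed in and stops dead at about 0.34 rad, with the blade still some 25 mm short of the rubber grip. At lever_press the spring needs about 1.5 N to start and 4 N just before the stop; at the stop the force rises steeply. Let go of, it flies back to 0 at once.
- lever_press (a point): point on the outer face of the lever blade where the fingers press, 95 mm from the pivot and half-way up the blade (115 mm above the slate). Moves with the lever. Its x axis points horizontally through the blade towards the bar (the way to press), y along the blade to its free end, z up. The blade is 10 mm thick (from this face towards the bar) and 16 mm high, straight, and ends in a 20 mm ball 130 mm from the pivot.
- lever_pivot (a point): centre of the lever's pivot, half-way up the blade, axes as lever_press: the press point moves on an arc about the vertical through here, turning clockwise seen from above as it is pressed
- bar_grip (a point): centre of the black rubber grip on the bar, 32 mm in diameter and 125 mm long, 115 mm above the slate. Its y axis runs along the bar from the vice to the free end of the bar (63 mm from here), its z is up and the lever lies on its -x side. The black brake fluid reservoir beside the bar, 95 to 150 mm from here towards the vice, is the highest part of the set-up, 150 mm above the slate; on the lever's outer side only flat things lie on the slate
- vice: grey bench vice with a round swivel base 180 mm across its bolt lugs, holding the bar; 130 mm high, its screw and cross handle reach 210 mm to its +x side. Origin under the middle of the base on the slate, axes those of bar_grip; fixed
- push_bar: the steel tube bar with rubber grip, clamp, brake cylinder and reservoir, fixed in the vice. Origin and axes those of vice; the tube lies 115 mm above it along y. Not to be touched
- keg_shoe: bystander: loose steel horseshoe, 130 x 125 x 10 mm, lying flat on the slate under the lever; origin under its middle
- soapstone: bystander: white soapstone marker stick 125 x 13 x 6 mm lying on the slate in front of the lever; origin under its middle
- fluid_bottle: bystander: upright white bottle of 46 mm diameter, 105 mm high, beyond the bar; origin under its middle
- hoof_gauge: bystander: flat steel hoof gauge about 150 x 90 x 13 mm; origin under its middle
- creaser: bystander: creaser lying down, handle 240 mm long towards its -x, steel head 28 mm high; origin under its middle
- hammer: bystander: hammer 290 mm long lying down; origin under its middle
- bulb_center (a point): bystander: centre of the frosted bulb, 60 mm in diameter, lying in its small carton with its top 63 mm above the slate

How it is judged (in metres and radians):
On the way:
1. the lever is pressed in to its stop by the fingers and kept there (value of joint brake_lever above 0.308 rad and contact force between the fingers and brake_lever above 2 N), for 1.5 s.
At the end, for the whole second after the job is handed in: The lever has been held by the fingers within about 0.03 rad of its stop (3 mm at the press point) for at least 1.5 s, has come back out to within 0.03 rad of rest and is still; every loose thing lies within 15 mm of where it began and the bottle stands (value of joint brake_lever below 0.03 rad and velocity of joint brake_lever between -0.1 and 0.1 rad/s and distance of each of keg_shoe, soapstone, fluid_bottle, hoof_gauge, creaser, hammer, bulb_center from where it was at the start of the episode below 0.015 m and angle between fluid_bottle's own z axis and vertical below 0.2 rad); the robot touches nothing.
It fails at once if the lever snaps back (faster than 4 rad/s) (velocity of joint brake_lever below -4 rad/s).
It fails at once if the lever is forced (over 60 N) (contact force between any of the fingers, the arm and brake_lever above 60 N).
It fails at once if the lever is gripped or hooked between the fingers instead of being pressed with their outside (contact force between the fingers and brake_lever above 1 N and x of the grasp point in the frame of lever_press above 0.001 m).
It fails at once if the robot bears on the bar, its grip or the brake cylinder (over 3 N) (contact force between any of the fingers, the arm and push_bar above 3 N).
It fails at once if a loose thing on the bench is moved or lifted (over 20 mm) (distance of any of keg_shoe, soapstone, fluid_bottle, hoof_gauge, creaser, hammer, bulb_center from where it was at the start of the episode above 0.02 m).
It also fails if it takes over 42 s, if anything falls off the work surface, if the arm or the gripper's body presses on something with over 40 N, if the wrist force passes 120 N, or if a joint passes its speed limit or range.

## Working session

There is one attempt and no reset: what is moved stays moved. The work goes in short steps, Python scripts to look and compute and a tool call to move; the robot and the scene stay as the last step left them, time stands still between calls to the robot, and variables do not carry over. Pictures are saved under pics/ and viewed, and the job is handed in when it is done.

Besides the shell and the picture viewer there is one more tool, called in YAML: its name, and indented under it one key for each argument. drive_tool: Moves the arm, as the interface text tells. Its arguments: {"type":"object","properties":{"deltas":{"type":"array","items":{"type":"object","properties":{"hand":{"type":"number"},"tx":{"type":"number"},"ty":{"type":"number"},"tz":{"type":"number"},"wx":{"type":"number"},"wy":{"type":"number"},"wz":{"type":"number"}}}}},"required":["deltas"]}

```bash
ls; mkdir -p pics
python3 - <<'E'
from plant import *
import cv2
o=get_obs(); print(o)
for n in ["top","side","wrist"]:
    m=camera_model(n); print(n,m)
    cv2.imwrite(f"pics/{n}0.png",capture(n)[:,:,::-1])
E
```

```text
pics
{'time': 0.0, 'joint_positions': array([ 1.10302242e+00,  3.42707786e-01,  1.52501371e+00,  3.99806244e-06,
        1.27539132e+00, -1.46012881e-01]), 'dq': array([-0.00087721, -0.00116785,  0.0010422 , -0.00045063, -0.00180084,
        0.00117133]), 'tau': array([ 3.02220242e-04, -4.31239736e+01, -2.44219333e+01,  7.17246160e-02,
        5.61169500e-02, -1.78033547e-04]), 'tool_pos': array([165.83463798, 497.71715692, 240.05385274]), 'tcp_rot': array([-3.1413677e+00,  1.5034279e-03,  1.2490343e+00]), 'contact_force': array([0.68123599, 0.46268167, 0.27679284]), 'moment': array([ 0.04174641, -0.02270525,  0.01367264]), 'grip_width': 91.46317148006938}
top {'fx': 544.9395267340028, 'fy': 544.9395267340028, 'cx': 315.08970160930767, 'cy': 230.55464283188405, 'rvec': array([ 2.17068119, -2.18464082,  0.05194557]), 'tvec': array([  50.52619842,  598.80987091, 1713.53082825])}
side {'fx': 540.2693792477204, 'fy': 540.2693792477204, 'cx': 321.71296225876716, 'cy': 237.7112788864469, 'rvec': array([ 0.70280472, -2.43283181,  1.39164663]), 'tvec': array([ 490.13559452,  215.70078341, 1372.29588345])}
wrist {'fx': 387.1705273989239, 'fy': 387.1705273989239, 'cx': 316.0540663522819, 'cy': 240.32200382224627, 'rvec': array([-2.37779223, -1.71112222, -0.2144802 ]), 'tvec': array([-524.84887896,  -31.36239384,  389.08491493])}
```

View pics/top0.png

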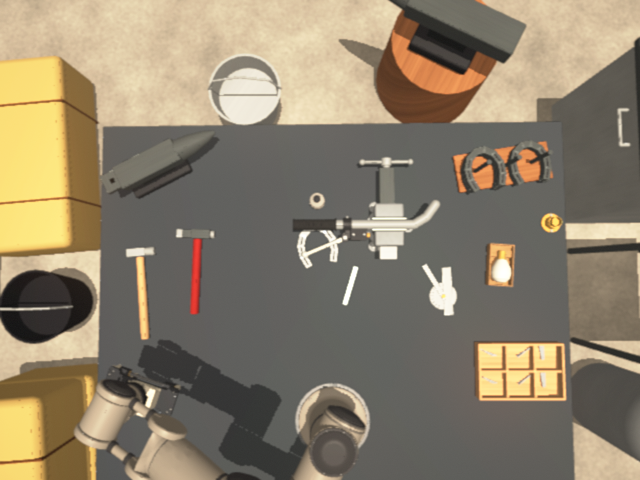

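View pics/side0.png

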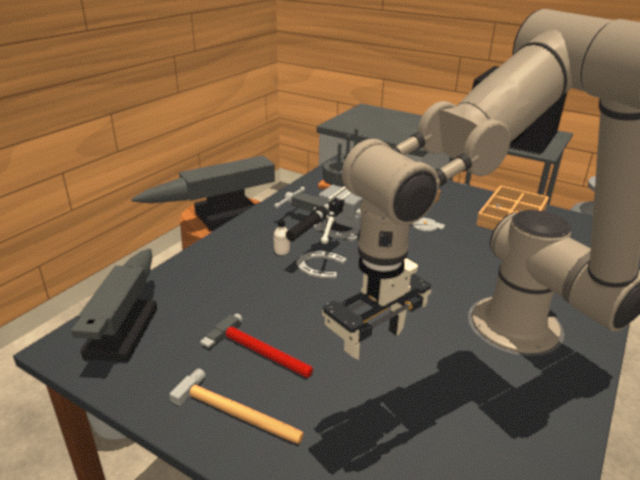

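View pics/wrist0.png

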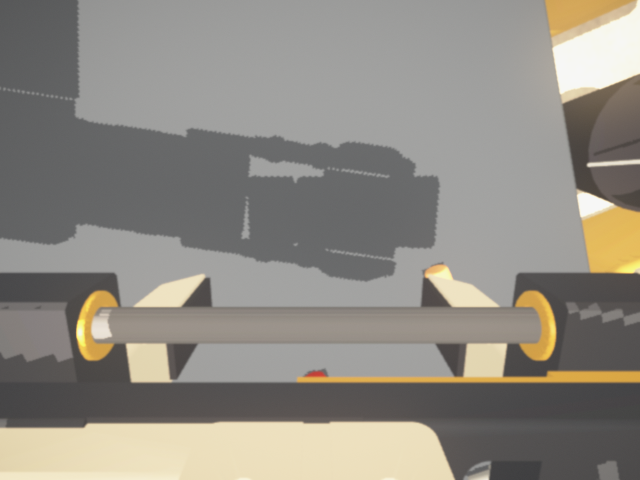

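Run:
```python
import cv2
a=cv2.imread("pics/top0.png")[190:290,270:400]
cv2.imwrite("pics/top0z.png",cv2.resize(a,None,fx=6,fy=6,interpolation=cv2.INTER_CUBIC))
a=cv2.imread("pics/side0.png")[170:290,250:390]
cv2.imwrite("pics/side0z.png",cv2.resize(a,None,fx=5,fy=5,interpolation=cv2.INTER_CUBIC))
```

```text
(no output)
```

View pics/top0z.png

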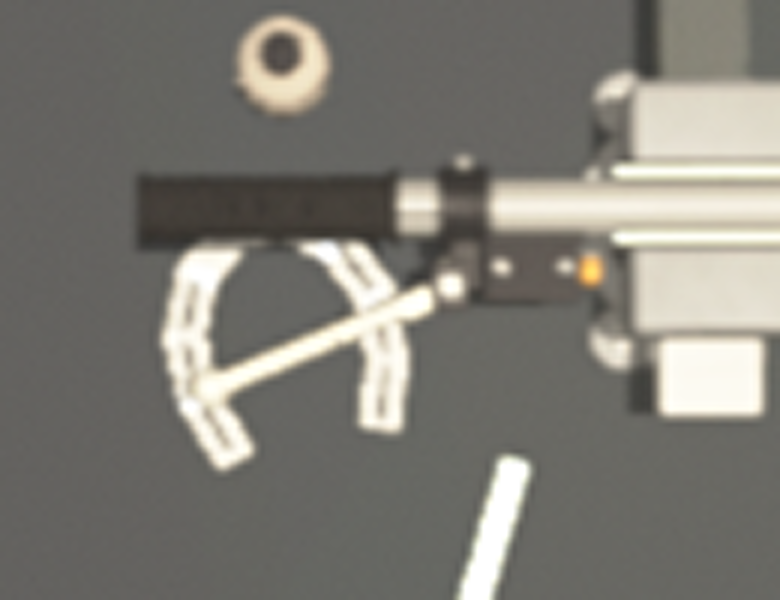

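View pics/side0z.png

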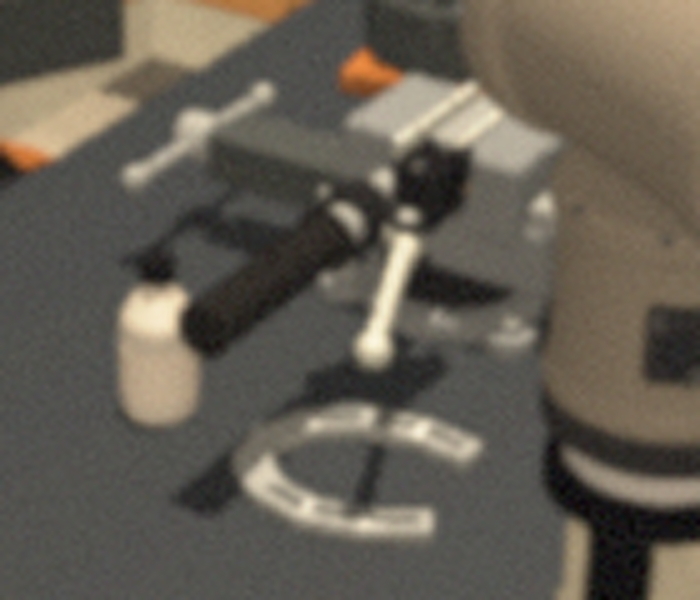

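```bash
cat > h.py <<'E'
from plant import *
import cv2, numpy as np
def cam(n,m=None):
    m=m or camera_model(n)
    R=cv2.Rodrigues(np.array(m['rvec']))[0]; t=np.array(m['tvec']); 
    K=np.array([[m['fx'],0,m['cx']],[0,m['fy'],m['cy']],[0,0,1]])
    return K,R,t
def plane(n,uv,z):
    K,R,t=cam(n); c=-R.T@t; d=R.T@np.linalg.inv(K)@np.array([*uv,1.]); return c+d*(z-c[2])/d[2]
def tri(u1,u2,n1="top",n2="side"):
    P=[]
    for n in(n1,n2):
        K,R,t=cam(n);P.append(K@np.c_[R,t])
    X=cv2.triangulatePoints(P[0],P[1],np.array(u1,float).reshape(2,1),np.array(u2,float).reshape(2,1))
    return (X[:3]/X[3]).ravel()
def proj(n,X):
    K,R,t=cam(n); p=K@(R@np.array(X,float)+t); return p[:2]/p[2]
E
python3 - <<'E'
from h import *
T=lambda x,y:(270+(x+.5)/6-.5,190+(y+.5)/6-.5)
S=lambda x,y:(250+(x+.5)/5-.5,170+(y+.5)/5-.5)
pb=plane("top",T(451,286),120); ball=plane("top",T(210,388),115)
print("pivot",pb,"ball",ball,"tri",tri(T(210,388),S(374,350)))
print("d",np.linalg.norm((pb-ball)[:2]))
# blade centreline samples
im=cv2.imread("pics/top0.png").astype(float)
for x in range(240,430,20): pass
g0=plane("top",T(137,212),115);g1=plane("top",T(393,212),115)
print("grip",g0,g1,np.linalg.norm(g1-g0),plane("top",T(265,176),115),plane("top",T(265,248),115))
a=plane("top",T(240,375),115);b=plane("top",T(420,300),115)
d=(a-b)[:2];print("blade ang",np.degrees(np.arctan2(d[1],d[0])),a,b)
print("shoe pts", plane("top",T(235,460),10),plane("top",T(382,428),10),"soap",plane("top",T(513,465),6))
print(proj("side",[405,70,115]))
E
```

```text
pivot [571.69841327 -43.94208585 120.        ] ball [521.70540301  76.79837719 115.        ] tri [521.89186903  76.99443398 111.40689348]
d 130.6811405358831
grip [610.26532727 113.08826086 115.        ] [609.32927186 -15.40889271 115.        ] 128.50056293628657 [627.9295997   48.68852723 115.        ] [591.69116465  48.89068294 115.        ]
blade ang 112.25356580549898 [528.11066789  61.75428734 115.        ] [565.06210151 -28.55101019 115.        ]
shoe pts [485.90960821  67.76668159  10.        ] [502.42318323 -10.45124166  10.        ] soap [482.41016612 -79.96778244   6.        ]
[363.2909908  249.79652965]
```

Run:
```python
import plant
print([k for k in dir(plant) if k[0]!='_'], getattr(plant,'tcp_to_tips',None))
from h import *
K,R,t=cam("wrist");o=get_obs();print("wristcam",-R.T@t,o['tool_pos'],"zaxis",R[2])
for d in (0,5,10,15,20,25,30): 
    # side view predicted of finger tips
    y=o['tcp_rot'][2];x=np.array([np.cos(y),np.sin(y),0])
    print(d,[proj("side",o['tool_pos']+s*55*x-[0,0,d]).round(1) for s in(-1,1)])
a=cv2.imread("pics/side0.png")[270:370,310:440]
cv2.imwrite("pics/side0g.png",cv2.resize(a,None,fx=6,fy=6,interpolation=cv2.INTER_CUBIC))
```

```text
['Unreachable', 'camera_model', 'capture', 'close_job', 'get_obs', 'tcp_to_tips'] 14.0
wristcam [104.10997549 519.15885002 384.14984876] [165.87784377 497.79933355 240.21114166] zaxis [ 0.23526109 -0.07983167 -0.96864809]
0 [array([395.9, 324.1]), array([351.6, 350.1])]
5 [array([395.7, 326.2]), array([351.5, 352.3])]
10 [array([395.4, 328.3]), array([351.3, 354.5])]
15 [array([395.2, 330.4]), array([351.2, 356.7])]
20 [array([394.9, 332.5]), array([351.1, 358.8])]
25 [array([394.7, 334.6]), array([350.9, 361. ])]
30 [array([394.4, 336.7]), array([350.8, 363.1])]
```

View pics/side0g.png

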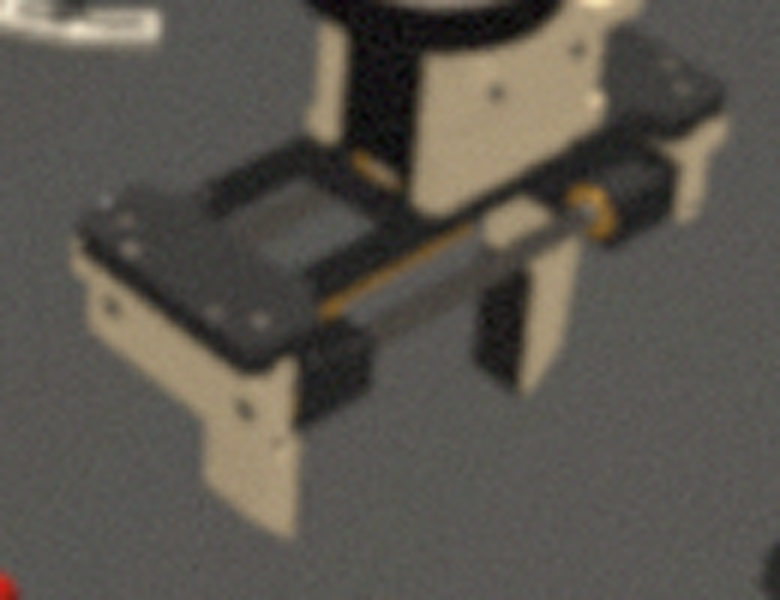

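drive_tool:
  deltas:
    - {"hand":1,"wz":-0.8}
    - {"hand":1,"wz":-0.8}
    - {"hand":1,"wz":-0.8}
    - {"hand":1,"wz":-0.8}
    - {"hand":1,"wz":-0.8}
    - {"hand":1,"wz":-0.8}
    - {"hand":1,"wz":-0.8}
    - {"hand":1,"wz":-0.8}
    - {"hand":1,"wz":-0.8}
    - {"hand":1,"wz":-0.8}
    - {"hand":1,"wz":-0.16}
    - {"hand":1}

```text
invalid input
```

drive_tool:
  deltas:
    - {"hand":1,"tx":-0.7,"ty":0.15}
    - {"hand":1,"tx":-0.7,"ty":0.15}
    - {"hand":1,"tx":-0.7,"ty":0.15}
    - {"hand":1,"tx":-0.7,"ty":0.15}
    - {"hand":1,"tx":-0.7,"ty":0.15}
    - {"hand":1,"tx":-0.7,"ty":0.15}
    - {"hand":1,"tx":-0.7,"ty":0.15}
    - {"hand":1,"tx":-0.7,"ty":0.15}
    - {"hand":1,"tx":-0.7,"ty":0.15}
    - {"hand":1,"tx":-0.7,"ty":0.15}
    - {"hand":1,"tx":-0.7,"ty":0.15}
    - {"hand":1,"tx":-0.7,"ty":0.15}
    - {"hand":1,"tx":-0.7,"ty":0.15}
    - {"hand":1,"tx":-0.7,"ty":0.15}
    - {"hand":1,"tx":-0.7,"ty":0.15}
    - {"hand":1,"tx":-0.7,"ty":0.15}
    - {"hand":1,"tx":-0.7,"ty":0.15}
    - {"hand":1,"tx":-0.7,"ty":0.15}
    - {"hand":1,"tx":-0.7,"ty":0.15}
    - {"hand":1,"tx":0,"ty":0}

```text
invalid input
```

Run:
```python
from h import *
print(get_obs())
for n in("top","wrist"): cv2.imwrite(f"pics/{n}1.png",capture(n)[:,:,::-1])
```

```text
{'time': 0.15, 'joint_positions': array([ 1.10302828e+00,  3.42553294e-01,  1.52479282e+00, -1.16506699e-05,
        1.27540962e+00, -1.46029036e-01]), 'dq': array([-1.65587253e-03, -3.60740559e-03, -1.96548153e-03,  1.84718897e-03,
       -2.24137813e-04,  2.87816670e-05]), 'tau': array([ 1.02148300e-03, -4.31466687e+01, -2.44355303e+01,  7.17262086e-02,
        5.38114412e-02, -8.57985128e-05]), 'tool_pos': array([165.87784377, 497.79933355, 240.21114166]), 'tcp_rot': array([-3.14143444e+00,  1.15232930e-03,  1.24906081e+00]), 'contact_force': array([0.20070875, 0.33706308, 0.53492047]), 'moment': array([ 0.02404267,  0.02443178, -0.0071661 ]), 'grip_width': 92.10412554584059}
```

View pics/wrist1.png

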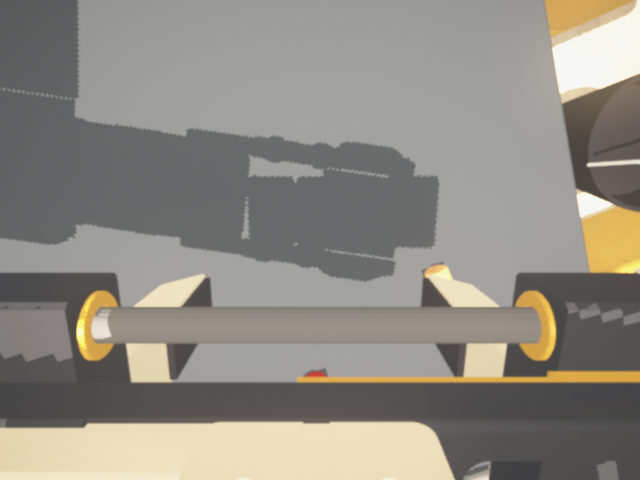

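All keys are apparently needed in each row; nothing moved.

drive_tool:
  deltas:
    - {"hand":1,"tx":0,"ty":0,"tz":0,"wx":0,"wy":0,"wz":-0.8}
    - {"hand":1,"tx":0,"ty":0,"tz":0,"wx":0,"wy":0,"wz":-0.8}
    - {"hand":1,"tx":0,"ty":0,"tz":0,"wx":0,"wy":0,"wz":-0.8}
    - {"hand":1,"tx":0,"ty":0,"tz":0,"wx":0,"wy":0,"wz":-0.8}
    - {"hand":1,"tx":0,"ty":0,"tz":0,"wx":0,"wy":0,"wz":-0.8}
    - {"hand":1,"tx":0,"ty":0,"tz":0,"wx":0,"wy":0,"wz":-0.8}
    - {"hand":1,"tx":0,"ty":0,"tz":0,"wx":0,"wy":0,"wz":-0.8}
    - {"hand":1,"tx":0,"ty":0,"tz":0,"wx":0,"wy":0,"wz":-0.8}
    - {"hand":1,"tx":0,"ty":0,"tz":0,"wx":0,"wy":0,"wz":-0.8}
    - {"hand":1,"tx":0,"ty":0,"tz":0,"wx":0,"wy":0,"wz":-0.8}
    - {"hand":1,"tx":0,"ty":0,"tz":0,"wx":0,"wy":0,"wz":-0.16}
    - {"hand":1,"tx":0,"ty":0,"tz":0,"wx":0,"wy":0,"wz":0}

```text
time: 1.25
tool_pos: [166.0, 498.0, 240.6]
tcp_rot: [-3.141, 0.0, 1.96]
contact_force: [-0.7, 0.1, -0.8]
grip_width: 16.3
```

drive_tool:
  deltas:
    - {"hand":1,"tx":-0.7,"ty":0.15,"tz":0,"wx":0,"wy":0,"wz":0}
    - {"hand":1,"tx":-0.7,"ty":0.15,"tz":0,"wx":0,"wy":0,"wz":0}
    - {"hand":1,"tx":-0.7,"ty":0.15,"tz":0,"wx":0,"wy":0,"wz":0}
    - {"hand":1,"tx":-0.7,"ty":0.15,"tz":0,"wx":0,"wy":0,"wz":0}
    - {"hand":1,"tx":-0.7,"ty":0.15,"tz":0,"wx":0,"wy":0,"wz":0}
    - {"hand":1,"tx":-0.7,"ty":0.15,"tz":0,"wx":0,"wy":0,"wz":0}
    - {"hand":1,"tx":-0.7,"ty":0.15,"tz":0,"wx":0,"wy":0,"wz":0}
    - {"hand":1,"tx":-0.7,"ty":0.15,"tz":0,"wx":0,"wy":0,"wz":0}
    - {"hand":1,"tx":-0.7,"ty":0.15,"tz":0,"wx":0,"wy":0,"wz":0}
    - {"hand":1,"tx":-0.7,"ty":0.15,"tz":0,"wx":0,"wy":0,"wz":0}
    - {"hand":1,"tx":-0.7,"ty":0.15,"tz":0,"wx":0,"wy":0,"wz":0}
    - {"hand":1,"tx":-0.7,"ty":0.15,"tz":0,"wx":0,"wy":0,"wz":0}
    - {"hand":1,"tx":-0.7,"ty":0.15,"tz":0,"wx":0,"wy":0,"wz":0}
    - {"hand":1,"tx":-0.7,"ty":0.15,"tz":0,"wx":0,"wy":0,"wz":0}
    - {"hand":1,"tx":-0.7,"ty":0.15,"tz":0,"wx":0,"wy":0,"wz":0}
    - {"hand":1,"tx":-0.7,"ty":0.15,"tz":0,"wx":0,"wy":0,"wz":0}
    - {"hand":1,"tx":-0.7,"ty":0.15,"tz":0,"wx":0,"wy":0,"wz":0}
    - {"hand":1,"tx":-0.7,"ty":0.15,"tz":0,"wx":0,"wy":0,"wz":0}
    - {"hand":1,"tx":-0.7,"ty":0.15,"tz":0,"wx":0,"wy":0,"wz":0}
    - {"hand":1,"tx":0,"ty":0,"tz":0,"wx":0,"wy":0,"wz":0}

```text
time: 2.92
tool_pos: [476.3, 45.9, 240.6]
tcp_rot: [3.141, 0.002, 1.956]
contact_force: [-0.5, 0.0, -0.3]
grip_width: 0.4
```

Run:
```python
from h import *
o=get_obs();print(o['time'],o['tool_pos'],o['tcp_rot'],o['contact_force'],o['grip_width'],o['joint_positions'])
cv2.imwrite("pics/wrist2.png",capture("wrist")[:,:,::-1])
print(proj("wrist",[571.7,-43.9,123]),proj("wrist",[521.8,76.9,115]))
```

```text
2.9167 [476.34350363  45.87977053 240.57436995] [3.14061132e+00 1.98129806e-03 1.95563319e+00] [-0.53525866  0.03008559 -0.28929456] 0.42252022171011155 [-6.34398778e-02  2.56332561e-01  1.64710533e+00 -1.43997048e-03
  1.23641199e+00 -2.01860265e+00]
[151.04279108 311.46551963] [329.36259522 305.62116517]
```

View pics/wrist2.png

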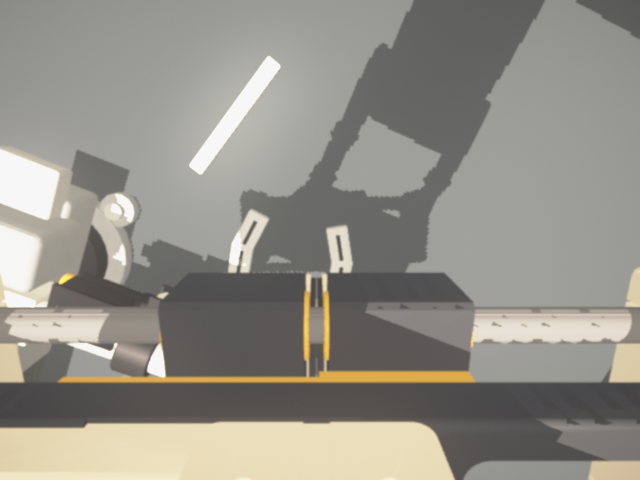

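drive_tool:
  deltas:
    - {"hand":1,"tx":-0.2,"ty":0.1,"tz":0.2,"wx":0,"wy":0,"wz":0}
    - {"hand":1,"tx":-0.2,"ty":0.1,"tz":0.4,"wx":0,"wy":0,"wz":0}
    - {"hand":1,"tx":-0.2,"ty":0,"tz":0.5,"wx":0,"wy":0,"wz":0}
    - {"hand":1,"tx":0,"ty":0,"tz":0.6,"wx":0,"wy":0,"wz":0}
    - {"hand":1,"tx":0,"ty":0,"tz":0.6,"wx":0,"wy":0,"wz":0}
    - {"hand":1,"tx":0,"ty":0,"tz":0.4,"wx":0,"wy":0,"wz":0}
    - {"hand":1,"tx":0,"ty":0,"tz":0.25,"wx":0,"wy":0,"wz":0}
    - {"hand":1,"tx":0,"ty":0,"tz":0.1,"wx":0,"wy":0,"wz":0}
    - {"hand":1,"tx":0,"ty":0,"tz":0,"wx":0,"wy":0,"wz":0}
    - {"hand":1,"tx":0,"ty":0,"tz":0,"wx":0,"wy":0,"wz":0}

```text
time: 3.8
tool_pos: [490.5, 30.8, 119.0]
tcp_rot: [3.141, 0.0, 1.962]
contact_force: [-0.4, 0.6, 1.2]
grip_width: 0.5
```

Run:
```python
from h import *
o=get_obs();print(o['time'],o['tool_pos'],o['tcp_rot'],o['contact_force'],o['grip_width'])
for n in("wrist","side","top"): cv2.imwrite(f"pics/{n}3.png",capture(n)[:,:,::-1])
a=cv2.imread("pics/side3.png")[170:290,250:410]
b=cv2.imread("pics/top3.png")[170:290,250:410]
cv2.imwrite("pics/z3.png",np.vstack([cv2.resize(i,None,fx=2.5,fy=2.5,interpolation=cv2.INTER_CUBIC) for i in (a,b)]))
```

```text
3.8 [490.48834097  30.75059868 118.95608698] [3.14124459e+00 8.26355076e-05 1.96166914e+00] [-0.35985237  0.57277778  1.23765375] 0.5027205211332638
```

View pics/z3.png

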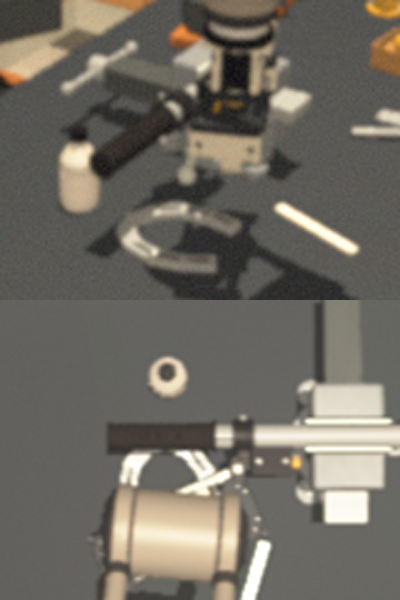

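View pics/wrist3.png

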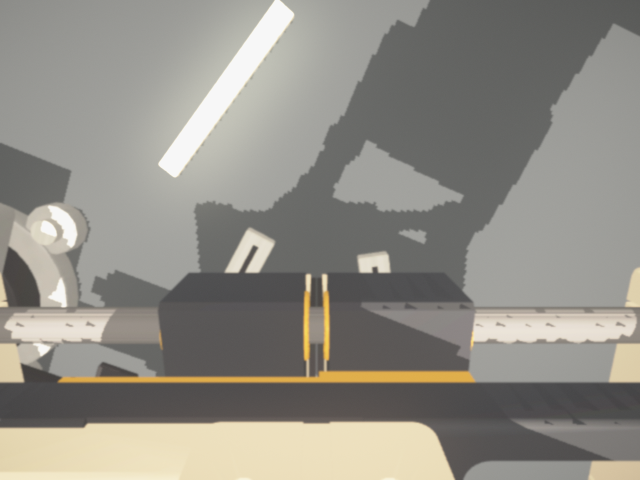

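drive_tool:
  deltas:
    - {"hand":1,"tx":-0.02,"ty":0.1,"tz":0,"wx":0,"wy":0,"wz":0}
    - {"hand":1,"tx":-0.02,"ty":0.1,"tz":0,"wx":0,"wy":0,"wz":0}
    - {"hand":1,"tx":-0.02,"ty":0.1,"tz":0,"wx":0,"wy":0,"wz":0}
    - {"hand":1,"tx":-0.02,"ty":0.1,"tz":0,"wx":0,"wy":0,"wz":0}
    - {"hand":1,"tx":-0.02,"ty":0.1,"tz":0,"wx":0,"wy":0,"wz":0}
    - {"hand":1,"tx":-0.02,"ty":0.1,"tz":0,"wx":0,"wy":0,"wz":0}
    - {"hand":1,"tx":0,"ty":0,"tz":0,"wx":0,"wy":0,"wz":0}
    - {"hand":1,"tx":0,"ty":0,"tz":0,"wx":0,"wy":0,"wz":0}

```text
time: 4.62
tool_pos: [514.5, 35.0, 118.5]
tcp_rot: [-3.141, -0.0, 1.961]
contact_force: [0.3, -0.8, -0.1]
grip_width: 0.5
```

drive_tool:
  deltas:
    - {"hand":1,"tx":0,"ty":0.05,"tz":0,"wx":0,"wy":0,"wz":0}
    - {"hand":1,"tx":0,"ty":0.05,"tz":0,"wx":0,"wy":0,"wz":0}
    - {"hand":1,"tx":0,"ty":0.05,"tz":0,"wx":0,"wy":0,"wz":0}
    - {"hand":1,"tx":0,"ty":0,"tz":0,"wx":0,"wy":0,"wz":0}

```text
time: 4.95
tool_pos: [520.3, 37.4, 118.8]
tcp_rot: [3.141, 0.0, 1.961]
contact_force: [-0.0, 0.3, 0.7]
grip_width: 0.3
```

drive_tool:
  deltas:
    - {"hand":1,"tx":0,"ty":0.05,"tz":0,"wx":0,"wy":0,"wz":0}
    - {"hand":1,"tx":0,"ty":0.05,"tz":0,"wx":0,"wy":0,"wz":0}
    - {"hand":1,"tx":0,"ty":0,"tz":0,"wx":0,"wy":0,"wz":0}

```text
time: 5.2
tool_pos: [523.5, 38.9, 118.7]
tcp_rot: [-3.141, -0.0, 1.961]
contact_force: [-1.9, -0.5, 0.7]
grip_width: 0.2
```

drive_tool:
  deltas:
    - {"hand":1,"tx":0.006,"ty":0.042,"tz":0,"wx":0,"wy":0,"wz":0.2}
    - {"hand":1,"tx":0.006,"ty":0.042,"tz":0,"wx":0,"wy":0,"wz":0.2}
    - {"hand":1,"tx":0.006,"ty":0.042,"tz":0,"wx":0,"wy":0,"wz":0.2}
    - {"hand":1,"tx":0.006,"ty":0.042,"tz":0,"wx":0,"wy":0,"wz":0.2}
    - {"hand":1,"tx":0.006,"ty":0.042,"tz":0,"wx":0,"wy":0,"wz":0.2}
    - {"hand":1,"tx":0.006,"ty":0.042,"tz":0,"wx":0,"wy":0,"wz":0.2}
    - {"hand":1,"tx":0.006,"ty":0.042,"tz":0,"wx":0,"wy":0,"wz":0.2}
    - {"hand":1,"tx":0.006,"ty":0.042,"tz":0,"wx":0,"wy":0,"wz":0.2}
    - {"hand":1,"tx":0,"ty":0,"tz":0,"wx":0,"wy":0,"wz":0}

```text
time: 5.95
tool_pos: [535.9, 45.0, 118.6]
tcp_rot: [-3.142, -0.0, 1.82]
contact_force: [-3.7, -0.1, 1.3]
grip_width: 0.5
```

Run:
```python
from h import *
o=get_obs();print(o['time'],o['tool_pos'],o['tcp_rot'],o['contact_force'],o['grip_width'])
for n in("side","top"): cv2.imwrite(f"pics/{n}4.png",capture(n)[:,:,::-1])
a=cv2.imread("pics/side4.png")[170:290,250:410]
b=cv2.imread("pics/top4.png")[170:290,250:410]
cv2.imwrite("pics/z4.png",np.vstack([cv2.resize(i,None,fx=2.5,fy=2.5,interpolation=cv2.INTER_CUBIC) for i in (a,b)]))
```

```text
5.95 [535.92294531  45.02317527 118.62198422] [-3.14151886e+00 -8.03854686e-05  1.82014248e+00] [-3.69883848 -0.06189924  1.28122751] 0.5025023314400404
```

View pics/z4.png

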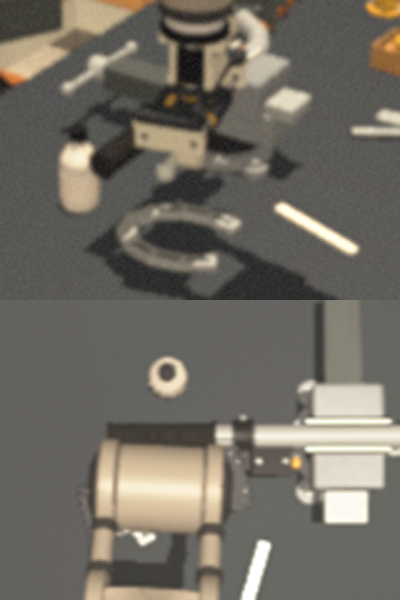

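drive_tool:
  deltas:
    - {"hand":1,"tx":0.006,"ty":0.042,"tz":0,"wx":0,"wy":0,"wz":0.2}
    - {"hand":1,"tx":0.006,"ty":0.042,"tz":0,"wx":0,"wy":0,"wz":0.2}
    - {"hand":1,"tx":0.006,"ty":0.042,"tz":0,"wx":0,"wy":0,"wz":0.2}
    - {"hand":1,"tx":0.006,"ty":0.042,"tz":0,"wx":0,"wy":0,"wz":0.2}
    - {"hand":1,"tx":0.006,"ty":0.042,"tz":0,"wx":0,"wy":0,"wz":0.2}
    - {"hand":1,"tx":0.006,"ty":0.042,"tz":0,"wx":0,"wy":0,"wz":0.2}
    - {"hand":1,"tx":0.006,"ty":0.042,"tz":0,"wx":0,"wy":0,"wz":0.2}
    - {"hand":1,"tx":0.006,"ty":0.042,"tz":0,"wx":0,"wy":0,"wz":0.2}
    - {"hand":1,"tx":0,"ty":0,"tz":0,"wx":0,"wy":0,"wz":0}

```text
time: 6.8
tool_pos: [548.7, 49.2, 118.6]
tcp_rot: [-3.141, 0.0, 1.68]
contact_force: [-4.4, -3.2, 1.0]
grip_width: 0.5
```

drive_tool:
  deltas:
    - {"hand":1,"tx":0.004,"ty":0.028,"tz":0,"wx":0,"wy":0,"wz":0.13}
    - {"hand":1,"tx":0,"ty":0,"tz":0,"wx":0,"wy":0,"wz":0}
    - {"hand":1,"tx":0,"ty":0,"tz":0,"wx":0,"wy":0,"wz":0}

```text
time: 7.05
tool_pos: [549.4, 49.4, 118.6]
tcp_rot: [-3.141, 0.0, 1.67]
contact_force: [-4.4, -3.5, 0.9]
grip_width: 0.2
```

drive_tool:
  deltas:
    - {"hand":1,"tx":0.004,"ty":0.028,"tz":0,"wx":0,"wy":0,"wz":0.13}
    - {"hand":1,"tx":0,"ty":0,"tz":0,"wx":0,"wy":0,"wz":0}
    - {"hand":1,"tx":0,"ty":0,"tz":0,"wx":0,"wy":0,"wz":0}

```text
time: 7.3
tool_pos: [549.8, 49.5, 118.6]
tcp_rot: [-3.139, 0.0, 1.658]
contact_force: [-7.4, -4.2, 3.8]
grip_width: 0.4
```

drive_tool:
  deltas:
    - {"hand":1,"tx":-0.01,"ty":0.025,"tz":0,"wx":0,"wy":0,"wz":0}
    - {"hand":1,"tx":0,"ty":0,"tz":0,"wx":0,"wy":0,"wz":0}
    - {"hand":1,"tx":0,"ty":0,"tz":0,"wx":0,"wy":0,"wz":0}

```text
time: 7.55
tool_pos: [550.0, 49.5, 118.6]
tcp_rot: [-3.137, -0.0, 1.658]
contact_force: [-10.6, -2.8, 5.1]
grip_width: 0.4
```

drive_tool:
  deltas:
    - {"hand":1,"tx":-0.01,"ty":0.025,"tz":0,"wx":0,"wy":0,"wz":0}
    - {"hand":1,"tx":0,"ty":0,"tz":0,"wx":0,"wy":0,"wz":0}
    - {"hand":1,"tx":0,"ty":0,"tz":0,"wx":0,"wy":0,"wz":0}

```text
time: 7.8
tool_pos: [550.2, 49.5, 118.6]
tcp_rot: [-3.135, -0.001, 1.658]
contact_force: [-14.7, -0.8, 7.2]
grip_width: 0.2
```

Run:
```python
from h import *
o=get_obs();print(o)
for n in("side","top"): cv2.imwrite(f"pics/{n}5.png",capture(n)[:,:,::-1])
a=cv2.imread("pics/side5.png")[190:260,270:350]
cv2.imwrite("pics/z5.png",cv2.resize(a,None,fx=8,fy=8,interpolation=cv2.INTER_CUBIC))
p=np.array([571.7,-43.9])
for th in (.28,.30,.32,.34):
    an=np.radians(112.4)-th; c=p+130*np.array([np.cos(an),np.sin(an)])
    q=proj("side",[*c,113]); print(th,c,q,((q-[270,190]+.5)*8-.5).round(1))
```

```text
{'time': 7.8, 'joint_positions': array([-4.89919998e-02,  5.18984219e-01,  1.60764314e+00, -1.82720016e-04,
        1.02126205e+00, -1.70720707e+00]), 'dq': array([-0.00039457, -0.00058752, -0.00038046, -0.00144757, -0.0013447 ,
        0.00053415]), 'tau': array([  0.55596577, -45.41963696, -25.85497856,   0.60141848,
        -3.97354469,  -0.20011724]), 'tool_pos': array([550.16258056,  49.46919135, 118.57465252]), 'tcp_rot': array([-3.13533327e+00, -7.02507430e-04,  1.65830879e+00]), 'contact_force': array([-14.68101794,  -0.75596653,   7.21147928]), 'moment': array([-0.38117473,  2.14090716, -0.18517118]), 'grip_width': 0.23922604448389123}
0.28 [557.30558895  85.30062279] [311.9819169  236.76182685] [339.4 377.6]
0.3 [559.89230793  85.56265256] [311.1438326  236.53878922] [332.7 375.8]
0.32 [562.48374983  85.77289899] [310.31542796 236.30762033] [326. 374.]
0.34 [565.0788781   85.93127799] [309.49708128 236.06844713] [319.5 372. ]
```

View pics/z5.png

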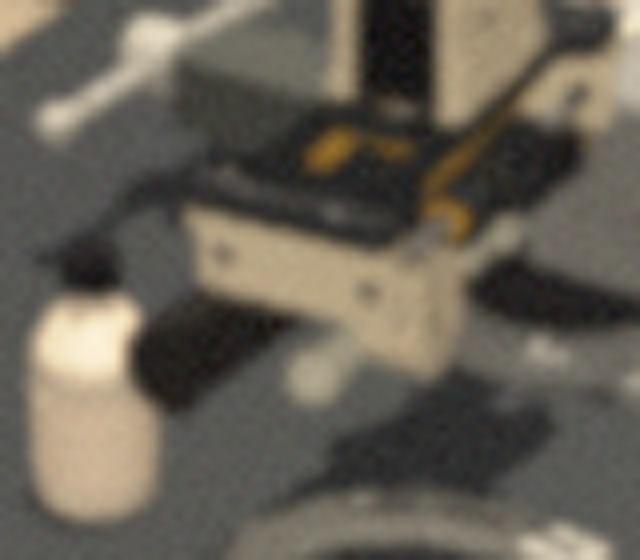

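drive_tool:
  deltas:
    - {"hand":1,"tx":0,"ty":0,"tz":0,"wx":0,"wy":0,"wz":0}
    - {"hand":1,"tx":0,"ty":0,"tz":0,"wx":0,"wy":0,"wz":0}
    - {"hand":1,"tx":0,"ty":0,"tz":0,"wx":0,"wy":0,"wz":0}
    - {"hand":1,"tx":0,"ty":0,"tz":0,"wx":0,"wy":0,"wz":0}
    - {"hand":1,"tx":0,"ty":0,"tz":0,"wx":0,"wy":0,"wz":0}
    - {"hand":1,"tx":0,"ty":0,"tz":0,"wx":0,"wy":0,"wz":0}
    - {"hand":1,"tx":0,"ty":0,"tz":0,"wx":0,"wy":0,"wz":0}
    - {"hand":1,"tx":0,"ty":0,"tz":0,"wx":0,"wy":0,"wz":0}
    - {"hand":1,"tx":0,"ty":0,"tz":0,"wx":0,"wy":0,"wz":0}
    - {"hand":1,"tx":0,"ty":0,"tz":0,"wx":0,"wy":0,"wz":0}
    - {"hand":1,"tx":0,"ty":0,"tz":0,"wx":0,"wy":0,"wz":0}
    - {"hand":1,"tx":0,"ty":0,"tz":0,"wx":0,"wy":0,"wz":0}
    - {"hand":1,"tx":0,"ty":0,"tz":0,"wx":0,"wy":0,"wz":0}
    - {"hand":1,"tx":0,"ty":0,"tz":0,"wx":0,"wy":0,"wz":0}
    - {"hand":1,"tx":0,"ty":0,"tz":0,"wx":0,"wy":0,"wz":0}
    - {"hand":1,"tx":0,"ty":0,"tz":0,"wx":0,"wy":0,"wz":0}
    - {"hand":1,"tx":0,"ty":0,"tz":0,"wx":0,"wy":0,"wz":0}
    - {"hand":1,"tx":0,"ty":0,"tz":0,"wx":0,"wy":0,"wz":0}
    - {"hand":1,"tx":0,"ty":0,"tz":0,"wx":0,"wy":0,"wz":0}
    - {"hand":1,"tx":0,"ty":0,"tz":0,"wx":0,"wy":0,"wz":0}

```text
time: 9.57
tool_pos: [550.2, 49.5, 118.5]
tcp_rot: [-3.135, -0.001, 1.658]
contact_force: [-13.9, -1.5, 7.4]
grip_width: 0.2
```

drive_tool:
  deltas:
    - {"hand":1,"tx":0,"ty":0,"tz":0,"wx":0,"wy":0,"wz":0}
    - {"hand":1,"tx":0,"ty":0,"tz":0,"wx":0,"wy":0,"wz":0}
    - {"hand":1,"tx":0,"ty":0,"tz":0,"wx":0,"wy":0,"wz":0}
    - {"hand":1,"tx":0,"ty":0,"tz":0,"wx":0,"wy":0,"wz":0}
    - {"hand":1,"tx":0,"ty":0,"tz":0,"wx":0,"wy":0,"wz":0}
    - {"hand":1,"tx":0,"ty":0,"tz":0,"wx":0,"wy":0,"wz":0}
    - {"hand":1,"tx":0,"ty":0,"tz":0,"wx":0,"wy":0,"wz":0}
    - {"hand":1,"tx":0,"ty":0,"tz":0,"wx":0,"wy":0,"wz":0}
    - {"hand":1,"tx":0,"ty":0,"tz":0,"wx":0,"wy":0,"wz":0}
    - {"hand":1,"tx":0,"ty":0,"tz":0,"wx":0,"wy":0,"wz":0}

```text
time: 10.4
tool_pos: [550.2, 49.5, 118.6]
tcp_rot: [-3.135, -0.001, 1.658]
contact_force: [-14.0, -2.4, 7.9]
grip_width: 0.6
```

Run:
```python
from h import *
o=get_obs();print({k:np.round(v,3) for k,v in o.items()})
```

```text
{'time': np.float64(10.4), 'joint_positions': array([-0.049,  0.519,  1.608, -0.   ,  1.021, -1.707]), 'dq': array([-0.002, -0.001, -0.001, -0.   ,  0.001, -0.002]), 'tau': array([  0.588, -45.496, -25.831,   0.603,  -3.966,  -0.199]), 'tool_pos': array([550.173,  49.494, 118.57 ]), 'tcp_rot': array([-3.135e+00, -1.000e-03,  1.658e+00]), 'contact_force': array([-14.01 ,  -2.424,   7.924]), 'moment': array([-0.412,  2.176, -0.096]), 'grip_width': np.float64(0.613)}
```

Run:
```python
from h import *
p=np.array([571.7,-43.9])
import cv2
def S(th,z):
    an=np.radians(112.4)-th; c=p+130*np.array([np.cos(an),np.sin(an)]); return proj("side",[*c,z])
print(S(0,113),S(0,111.4),"obs rest",(250+374.5/5-.5,170+350.5/5-.5))
print(S(.34,111.4),S(.31,111.4))
for f,r in(("side0.png",(325,240)),("side5.png",(309,236))):
    g=cv2.imread("pics/"+f)[r[1]-8:r[1]+9,r[0]-8:r[0]+9].astype(float).mean(2)
    y,x=np.mgrid[:17,:17]; w=np.clip(g-np.median(g)-25,0,None)*((x-8)**2+(y-8)**2<36)
    print(f,(x*w).sum()/w.sum()+r[0]-8,(y*w).sum()/w.sum()+r[1]-8)
```

```text
[324.50488765 238.96996644] [324.49140267 239.46785291] obs rest (324.4, 239.6)
[309.49189083 236.56400263] [310.72252827 236.92007853]
side0.png 324.42645989823114 238.01631532186414
side5.png 309.77730294396963 235.7283950617284
```

drive_tool:
  deltas:
    - {"hand":1,"tx":0.01,"ty":-0.025,"tz":0,"wx":0,"wy":0,"wz":0}
    - {"hand":1,"tx":0.01,"ty":-0.025,"tz":0,"wx":0,"wy":0,"wz":0}
    - {"hand":1,"tx":-0.006,"ty":-0.042,"tz":0,"wx":0,"wy":0,"wz":-0.2}
    - {"hand":1,"tx":-0.006,"ty":-0.042,"tz":0,"wx":0,"wy":0,"wz":-0.2}
    - {"hand":1,"tx":-0.006,"ty":-0.042,"tz":0,"wx":0,"wy":0,"wz":-0.2}
    - {"hand":1,"tx":-0.006,"ty":-0.042,"tz":0,"wx":0,"wy":0,"wz":-0.2}
    - {"hand":1,"tx":-0.006,"ty":-0.042,"tz":0,"wx":0,"wy":0,"wz":-0.2}
    - {"hand":1,"tx":-0.006,"ty":-0.042,"tz":0,"wx":0,"wy":0,"wz":-0.2}
    - {"hand":1,"tx":-0.006,"ty":-0.042,"tz":0,"wx":0,"wy":0,"wz":-0.2}
    - {"hand":1,"tx":-0.006,"ty":-0.042,"tz":0,"wx":0,"wy":0,"wz":-0.2}
    - {"hand":1,"tx":-0.006,"ty":-0.042,"tz":0,"wx":0,"wy":0,"wz":-0.2}
    - {"hand":1,"tx":-0.006,"ty":-0.042,"tz":0,"wx":0,"wy":0,"wz":-0.2}

```text
time: 11.4
tool_pos: [534.7, 44.7, 118.7]
tcp_rot: [3.141, 0.0, 1.835]
contact_force: [-2.7, -3.5, -1.5]
grip_width: 0.5
```

drive_tool:
  deltas:
    - {"hand":1,"tx":-0.006,"ty":-0.042,"tz":0,"wx":0,"wy":0,"wz":-0.2}
    - {"hand":1,"tx":-0.006,"ty":-0.042,"tz":0,"wx":0,"wy":0,"wz":-0.2}
    - {"hand":1,"tx":-0.006,"ty":-0.042,"tz":0,"wx":0,"wy":0,"wz":-0.2}
    - {"hand":1,"tx":-0.006,"ty":-0.042,"tz":0,"wx":0,"wy":0,"wz":-0.2}
    - {"hand":1,"tx":-0.006,"ty":-0.042,"tz":0,"wx":0,"wy":0,"wz":-0.2}
    - {"hand":1,"tx":-0.006,"ty":-0.042,"tz":0,"wx":0,"wy":0,"wz":-0.2}
    - {"hand":1,"tx":-0.006,"ty":-0.042,"tz":0,"wx":0,"wy":0,"wz":-0.2}
    - {"hand":1,"tx":0,"ty":-0.03,"tz":0,"wx":0,"wy":0,"wz":0}
    - {"hand":1,"tx":0,"ty":-0.03,"tz":0,"wx":0,"wy":0,"wz":0}
    - {"hand":1,"tx":0,"ty":-0.03,"tz":0,"wx":0,"wy":0,"wz":0}
    - {"hand":1,"tx":0,"ty":-0.03,"tz":0,"wx":0,"wy":0,"wz":0}
    - {"hand":1,"tx":0,"ty":-0.03,"tz":0,"wx":0,"wy":0,"wz":0}
    - {"hand":1,"tx":0,"ty":0,"tz":0,"wx":0,"wy":0,"wz":0}

```text
time: 12.48
tool_pos: [518.6, 37.4, 118.9]
tcp_rot: [3.141, -0.0, 1.956]
contact_force: [0.1, 0.2, 0.3]
grip_width: -0.1
```

Now free of the lever; back away and lift.

drive_tool:
  deltas:
    - {"hand":1,"tx":0,"ty":-0.1,"tz":0,"wx":0,"wy":0,"wz":0}
    - {"hand":1,"tx":0,"ty":-0.2,"tz":0,"wx":0,"wy":0,"wz":0}
    - {"hand":1,"tx":0,"ty":-0.3,"tz":-0.1,"wx":0,"wy":0,"wz":0}
    - {"hand":1,"tx":0,"ty":-0.4,"tz":-0.3,"wx":0,"wy":0,"wz":0}
    - {"hand":1,"tx":0,"ty":-0.5,"tz":-0.5,"wx":0,"wy":0,"wz":0}
    - {"hand":1,"tx":0,"ty":-0.5,"tz":-0.5,"wx":0,"wy":0,"wz":0}
    - {"hand":1,"tx":0,"ty":-0.5,"tz":-0.5,"wx":0,"wy":0,"wz":0}
    - {"hand":1,"tx":0,"ty":-0.2,"tz":-0.4,"wx":0,"wy":0,"wz":0}
    - {"hand":1,"tx":0.4,"ty":0,"tz":-0.2,"wx":0,"wy":0,"wz":0}
    - {"hand":1,"tx":0.6,"ty":0,"tz":0,"wx":0,"wy":0,"wz":0}
    - {"hand":1,"tx":0.6,"ty":0,"tz":0,"wx":0,"wy":0,"wz":0}
    - {"hand":1,"tx":0.6,"ty":0,"tz":0,"wx":0,"wy":0,"wz":0}
    - {"hand":1,"tx":0.6,"ty":0,"tz":0,"wx":0,"wy":0,"wz":0}
    - {"hand":1,"tx":0.6,"ty":0,"tz":0,"wx":0,"wy":0,"wz":0}
    - {"hand":1,"tx":0.6,"ty":0,"tz":0,"wx":0,"wy":0,"wz":0}
    - {"hand":1,"tx":0.6,"ty":0,"tz":0,"wx":0,"wy":0,"wz":0}
    - {"hand":1,"tx":0.3,"ty":0,"tz":0,"wx":0,"wy":0,"wz":0}
    - {"hand":1,"tx":0,"ty":0,"tz":0,"wx":0,"wy":0,"wz":0}
    - {"hand":1,"tx":0,"ty":0,"tz":0,"wx":0,"wy":0,"wz":0}

```text
time: 14.07
tool_pos: [344.2, 178.3, 218.7]
tcp_rot: [3.141, 0.0, 1.958]
contact_force: [0.2, -0.6, -0.3]
grip_width: 0.4
```

Run:
```python
from h import *
o=get_obs();print(o['time'],o['tool_pos'],o['contact_force'],abs(o['dq']).max())
cv2.imwrite("pics/top6.png",capture("top")[:,:,::-1])
a=cv2.imread("pics/top0.png");b=cv2.imread("pics/top6.png")
d=cv2.absdiff(a,b).max(2); print([(n,int((d[y0:y1,x0:x1]>50).sum())) for n,(x0,x1,y0,y1) in dict(lever=(295,345,233,275),soap=(338,362,260,310),bottle=(300,330,188,212),gauge=(415,465,260,320),bulb=(485,520,240,290),hammers=(120,220,225,345)).items()])
cv2.imwrite("pics/z6.png",np.hstack([cv2.resize(i[180:320,270:400],None,fx=3,fy=3,interpolation=cv2.INTER_CUBIC) for i in(a,b)]))
```

```text
14.0667 [344.20319106 178.33981643 218.70001519] [ 0.16229731 -0.58915398 -0.30678291] 0.03009245131238906
[('lever', 0), ('soap', 0), ('bottle', 0), ('gauge', 0), ('bulb', 0), ('hammers', 0)]
```

View pics/z6.png

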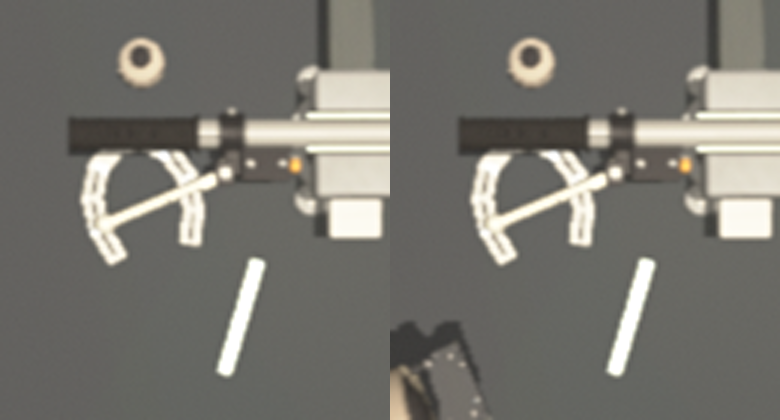

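View pics/top6.png

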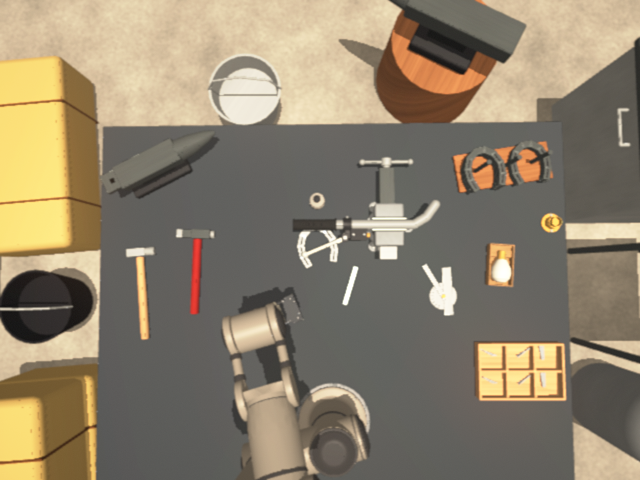

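The lever is right out, the things on the bench are where they began, and the arm is clear.

```bash
python3 -c "
from plant import *
print(close_job())"
```

```text
the job is handed in; nothing more can be done
None
```

I pressed the brake lever to its stop with the side of the closed fingers and held it there for about 2.6 s. I then eased it out at about 0.2–0.25 rad/s, backed away and handed the job in at about 14 s.

- **At the stop:** the side camera put the lever at about 0.335 rad. A rougher estimate from the tool position gave about 0.32 rad. Both are above the 0.308 rad needed. The force rose from about 5 N to 16 N in under 1 mm of travel, which is how the stop should feel.
- **Upward force:** during the hold I also read about 7–8 N upward on the tool. I took this as friction on the blade, and the moment readings only roughly fitted that. I had no direct check that the bar itself was untouched, though the gripper body should have cleared the reservoir by about 10 mm.
- **At the end:** contact force was back to about 0. The before and after top pictures showed no change at the lever, bottle, soapstone, hoof gauge, bulb or hammer. The region checked at the lever covers most of the horseshoe. The creaser was not checked separately; the picture shows nothing out of place.

My first two move calls were refused because rows need every field. Nothing moved in those calls.

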